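# Load a drying cartridge into the analyser port

### The job

Load the fresh drying cartridge (blue band at its rear end) round nose first into the analyser's port: push it about a third of its length in, let go of it, take it again further back, and push it gently home until the green float in the sight glass is fully up, pressing for a moment with about 15 newtons (never 25 or more) against the end stop. How deep it goes differs from unit to unit and cannot be seen, so feel for the stop; then let go, and leave the spent cartridge (black band) and the things on the bench alone.

Things in the scene. Friction and masses are not known exactly. Their poses are not given: they have to be found in the camera images.
- cart_mid (a point): Centre of the fresh drying cartridge: a straight aluminium rod, 16 mm in diameter, 200 mm long, 110 to 180 g, with a hemispherical nose at one end and a flat end with a 35 mm blue band at the other. Point on the axis, 100 mm from each end. Its x axis runs along the rod towards the nose. It lies level in one lane of the rack, its axis 50 mm above the table.
- spent_mid (a point): Centre of the spent cartridge, the same rod with a black band, in the other lane of the rack, to be left alone (it may not shift by 15 mm).
- rack: Blue rack, fixed, 150 x 170 mm; origin in the middle of its underside. Lanes run along its x axis at y = -45 and +45 mm. Each cartridge rests on two 10 mm walls at x = -60 and +60 mm, between prongs reaching 53 mm above the table: lift it straight up 15 mm before moving it sideways. Between the walls it is free beneath, down to 8 mm above the table.
- port (a point): Centre of the round port mouth, blue ring round it, 60 mm above the table in an upright face. Its x axis runs level along the bore, inwards; z is up. Bore 18.5 mm in diameter, straight, square-edged. A cartridge pushed 50 to 90 mm in stays there when let go, its rear sagging about 5 mm. Home is 120 to 144 mm deep (hidden, differs each time), leaving 80 to 56 mm outside.
- glass (a point): Middle of the sight glass on top of the port block: a clear window 24 mm long between two black ends, in all 74 x 24 mm, from 88 to 124 mm above the table, its middle 118 mm behind the mouth. The green float is seen through the window's sides.
- flag (a joint): Height of the green float (m): 0 down at the start, 0.016 fully up at the stop. It is lifted only by a hidden piston in the bore, 0.8 mm per mm. The nose meets the piston 100 to 124 mm deep; it then drags with about 6 N for 20 mm, stays where it is pushed to, and meets a hard stop.
- vial0: Small upright vial, 26 mm wide, 48 mm high, red cap, loose; leave it alone. Origin under its centre.
- vial1: A second such vial.
- vial2: A third such vial.
- marker: Black and white marker pen, 135 mm long, lying loose; leave it alone. Origin under it.
- cart_nose (a point): Tip of the fresh cartridge's round nose, on its axis. Its x axis runs along the rod, out of the nose. A cartridge held out of line or twisted rubs in the bore and may resist with over 10 N before the stop: letting go and gripping it anew eases it.
- analyser: Analyser, fixed; origin on the table below the port mouth, x axis into the bore. Its low port block is 110 mm wide, reaches 175 mm back from the mouth and 88 mm above the table; behind that stands the cream body, 300 mm wide, 210 mm deep and 175 mm high.
There are look-alikes about, which are no part of the job. Leave any orange look-alike of the part that bears cart_mid alone.

How it is judged:
By the outcome, as a careful person would: the job done as asked, in the order asked, and still so for the second after the job is handed in, with the robot touching nothing.
It also fails if it takes over 72 s, if anything falls off the work surface, if the arm or the gripper's body presses on something with over 40 N, if the wrist force passes 120 N, or if a joint passes its speed limit or range.

### The arm

A 7-joint arm with a two-finger parallel gripper is mounted at the origin on the work surface. World frame = base frame: x ahead of the robot, y to its left, z up, the work surface at z = 0. Lengths are in mm, angles in rad, forces in N, time in s.
With the tool pointing down it reaches from about 400 to 850 mm from the base axis. Payload 4.5 kg.
Tool frame: the origin (TCP) lies between the finger pads; the fingertips stand 25 mm ahead of it and the grasp point (between the pads) lies 6 mm ahead of it (robot.tips_ahead is the distance from the TCP to the fingertips, in mm); x points along the fingers, y is the direction in which the jaws open and shut, and the axes are right-handed (so a half turn about x gives the same grasp; the last joint's range is limited). The gripper opens to 88 mm and grips with 3 to 60 N. Pads are 18 mm wide; open, the fingers measure 123 mm over their backs; the gripper's body (75 mm by 187 mm) begins 45 mm behind the grasp point.
Start: joints at [-1.078, 0.689, -0.195, 1.565, 0.157, 0.902, -0.215], TCP at [276.78, 560.396, 263.743] pointing down, gripper open.
Joint ranges: [-3.01, 3.01], [-0.46, 2.08], [-1.47, 1.51], [0.13, 2.56], [-1, 4.14], [0.04, 2.09], [-2.66, 2.66]. Speed limits (rad/s): [2.57, 2.57, 3.14, 3.14, 3.14, 3.14, 3.14].

### API

Orientations are given as [roll, pitch, yaw] about the fixed x, y, z axes, in that order (R = Rz(yaw) Ry(pitch) Rx(roll)).
In Python, from bench import robot gives the robot as it stands. The module is installed in compiled form; this text tells all that it offers.
- The arm moves only by the shell command python3 -m creep 'ROWS' [FORCE]. ROWS is JSON, a list that holds one entry, the list of rows, each a list of 7 numbers: the turn, a rotation vector about the tool's x, y, z in degrees, then the shift along the tool's x, y, z in m, then the closure in counts, from 0 (fully open) to 255 (shut). A call has exactly 8 rows; each row is the pose to reach, as a shift and turn from the pose measured when the call began, along the tool's axes at that moment; what a row does not reach only later rows make up. A row lasts 1/10 s, in which the tool goes at most 50 mm and 8.59 degrees, less where a joint would pass 70% of its speed; a pose out of reach is approached as far as the arm can. A call with a gripper value outside its range is refused whole. The fingers move at their own pace and stop on an object; FORCE is the grip in N (left out, the last holds). Time passes only in rows, so rows that repeat a pose let the fingers close, or fill a call up. It gives the time, the measured TCP pose, the force and the opening at its end, in the units of the state.
- robot.get_state(): the state, without advancing time (a new reading comes with each control period).
- robot.get_image(name): name is "side" or "top" or "wrist"; returns (picture, depth): 400x640x3 uint8, red, green, blue; 400x640 float32, mm along the optical axis (not along the pixel's ray), 0 where there is no reading.
- robot.get_calibration(name): a dict with "mtx" (3x3 intrinsics, pixels), "world_from_camera" (4x4, takes a point from camera to world coordinates); the wrist camera has in their place "mount" (4x4, takes a point from camera to tool coordinates, whose origin is the TCP and whose axes are the tool frame's). Camera axes: x right, y up, looking along -z (the intrinsics and any distortion apply to the point x, -y, -z); pixel columns grow to the right and rows downward; lengths in mm; the calibration is good to about 2 mm. A picture is of the moment at which its call begins: read the wrist's pose just before it. get_calibration takes no time and is no camera call.
- robot.sign_off(): hands the job in, once; it reports no verdict.
Trained networks look in the newest picture that a camera, given by its name, has taken for a name from the list of things; names that differ only in an ending like _2 or _b are one class to them, and where a whole thing is asked for, a point or a joint stands for the part that bears it (a point fixed in the world has none). Each returns a list of dicts, best first, with "conf" (0 to 1); they miss things now and then, are a little off and sometimes report something else, mostly with a low value. They report only what shows in the picture. A call takes as long as a camera call. They do not tell look-alikes from the thing itself.
- robot.recognise(target, camera): "location" ([x, y, z] in mm, in world coordinates, good to about 4 mm: the middle of the surface that is visible of it).
- robot.regions_of(target, camera): "mask" (400x640 bool, what is visible of it).
- robot.pinpoint(target, camera): "location" ([x, y, z] in mm, in world coordinates, good to about 4 mm: a listed point, or the origin of a listed thing).
The state is a dict: "time": time; "q": joint angles; "qvel": joint speeds; "effort": joint torques, N m; "position": TCP position; "ee_rot": TCP orientation; "ft_force": force on the tool from outside, world axes, zero at the start; "wrist_torque": the same for the moment, N m; "finger_gap": opening from 0.0 (shut) to 1.0 (fully open).
Only numpy, scipy, OpenCV 4.12 (cv2) and the standard library are available. Lean on these libraries where they do the work, as an engineer would, in place of code of your own. Each camera call takes 0.05 s, during which the arm holds its last target.

## Working session

There is one attempt and no reset: what is moved stays moved. The work goes in short steps, Python scripts to look and compute and a shell command to move; the robot and the scene stay as the last step left them, time stands still between calls to the robot, and variables do not carry over. Pictures are saved under pics/ and viewed, and the job is handed in when it is done.

```bash
mkdir -p pics; ls
python3 - <<'E'
from bench import robot
import cv2,numpy as np
s=robot.get_state(); print(s)
for n in ["side","top","wrist"]:
    im,d=robot.get_image(n); cv2.imwrite(f"pics/a_{n}.png",im[:,:,::-1]); np.savez(f"pics/a_{n}.npz",im=im,d=d)
    c=robot.get_calibration(n); print(n,{k:(np.round(v,3).tolist() if not isinstance(v,str) else v) for k,v in c.items()})
E
```

```text
pics
{'time': 0.0, 'q': array([-1.07819653,  0.6899767 , -0.19451181,  1.56631637,  0.15730874,
        0.90249958, -0.21509448]), 'qvel': array([ 1.13306030e-03,  9.86793797e-04,  4.74363835e-04,  8.95931173e-05,
        1.23575790e-04, -1.05361147e-03, -9.90438883e-04]), 'effort': array([ 4.18544755e-05, -5.27566516e+01, -1.26654088e+00, -1.53429455e+01,
       -5.25731652e-02,  6.64743638e-03,  1.84086184e-04]), 'position': array([276.58523741, 559.8293169 , 262.92185319]), 'ee_rot': array([-1.49373363,  1.56898863, -1.95244316]), 'ft_force': array([ 0.2818877 ,  0.36573627, -0.12132917]), 'wrist_torque': array([ 0.02879737, -0.01717161, -0.02048572]), 'finger_gap': 1.0000977317069746}
side {'mtx': [[460.156, 0.0, 326.941], [0.0, 460.156, 205.541], [0.0, 0.0, 1.0]], 'world_from_camera': [[0.986, 0.117, -0.116, 351.555], [-0.163, 0.602, -0.782, -612.799], [-0.022, 0.79, 0.613, 695.206], [0.0, 0.0, 0.0, 1.0]]}
top {'mtx': [[486.32, 0.0, 314.552], [0.0, 486.32, 199.82], [0.0, 0.0, 1.0]], 'world_from_camera': [[-0.011, 0.998, -0.066, 435.75], [-1.0, -0.011, -0.006, 141.098], [-0.006, 0.066, 0.998, 1022.344], [0.0, 0.0, 0.0, 1.0]]}
wrist {'mtx': [[345.015, 0.0, 314.483], [0.0, 345.015, 194.618], [0.0, 0.0, 1.0]], 'mount': [[0.0, 0.274, -0.962, -121.016], [1.0, 0.0, 0.001, 0.146], [0.0, -0.962, -0.274, -70.534], [0.0, 0.0, 0.0, 1.0]]}
```

View pics/a_side.png

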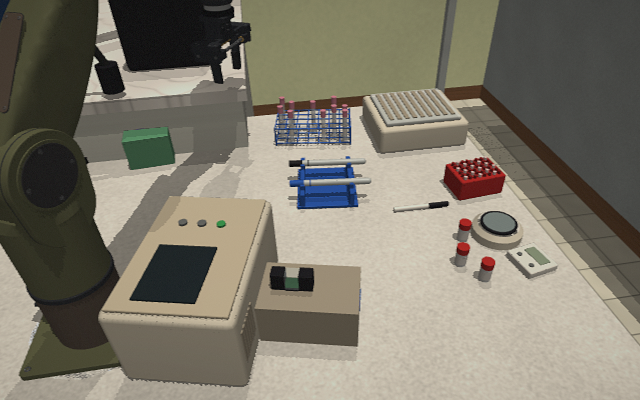

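View pics/a_top.png

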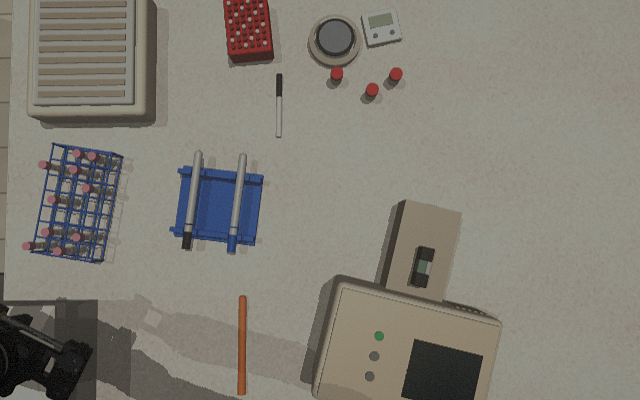

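View pics/a_wrist.png

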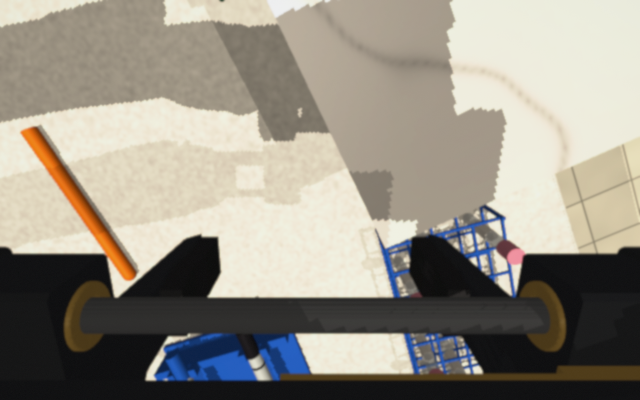

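The top view shows the analyser at lower right, with its port block pointing +x and the mouth near (432,204). The rack is at (218,205), with the black-band rod on the left (187,240 to 198,155) and the other rod on the right (232,243 to 242,155). The orange look-alike is at (242,345). Next I'll measure these points.

```bash
cat > h.py <<'E'
from bench import robot
import numpy as np,cv2
def w(cam,u,v,d):
    c=robot.get_calibration(cam); K=c['mtx']; T=np.array(c['world_from_camera'])
    p=np.array([(u-K[0][2])/K[0][0]*d,-(v-K[1][2])/K[1][1]*d,-d,1.0]); return (T@p)[:3]
def ray_z(cam,u,v,z):
    a=w(cam,u,v,1.0);b=w(cam,u,v,1000.0); t=(z-a[2])/(b[2]-a[2]); return a+t*(b-a)
def proj(cam,P):
    c=robot.get_calibration(cam); T=np.linalg.inv(np.array(c['world_from_camera'])); K=c['mtx']
    p=T@np.append(P,1.0); return [K[0][2]+K[0][0]*p[0]/-p[2], K[1][2]-K[1][1]*p[1]/-p[2]]
def full(cam):
    im,d=robot.get_image(cam); c=robot.get_calibration(cam);K=c['mtx'];T=np.array(c['world_from_camera'])
    v,u=np.mgrid[:400,:640]; P=np.stack([(u-K[0][2])/K[0][0]*d,-(v-K[1][2])/K[1][1]*d,-d],-1)@T[:3,:3].T+T[:3,3]
    return im,d,P
E
python3 - <<'E'
from h import *
for cam in ["top","side"]:
    im,d,P=full(cam); np.savez(f"pics/b_{cam}.npz",im=im,d=d,P=P)
    for t in ["cart_mid","cart_nose","port","glass","rack","analyser","spent_mid"]:
        r=robot.pinpoint(t,cam); print(cam,t,[(np.round(x['location'],1).tolist(),round(x['conf'],2),np.round(proj(cam,x['location'])).tolist()) for x in r[:3]])
    if cam=="top":
        c=im[130:270,150:290]; cv2.imwrite("pics/b_crop.png",cv2.resize(c,None,fx=4,fy=4,interpolation=cv2.INTER_CUBIC)[:,:,::-1])
        c=im[180:320,360:500]; cv2.imwrite("pics/b_crop2.png",cv2.resize(c,None,fx=4,fy=4,interpolation=cv2.INTER_CUBIC)[:,:,::-1])
    if cam=="side":
        c=im[140:220,270:390]; cv2.imwrite("pics/b_crop3.png",cv2.resize(c,None,fx=5,fy=5,interpolation=cv2.INTER_CUBIC)[:,:,::-1])
print(robot.get_state()['time'])
E
```

```text
top cart_mid [([207.9, 298.1, 9.9], 0.85, [242.0, 344.0]), ([498.4, 299.4, 50.4], 0.55, [238.0, 201.0])]
top cart_nose [([597.9, 285.2, 51.1], 0.93, [245.0, 152.0]), ([309.7, 297.8, 5.0], 0.56, [243.0, 294.0])]
top port [([485.1, -85.8, 56.4], 0.84, [432.0, 206.0])]
top glass [([371.9, -53.3, 106.0], 0.92, [422.0, 265.0])]
top rack [([492.1, 347.3, 0.3], 0.82, [220.0, 206.0]), ([505.5, 390.3, 47.7], 0.47, [193.0, 198.0])]
top analyser [([482.0, -83.4, 1.3], 0.86, [424.0, 209.0])]
top spent_mid [([504.9, 389.6, 47.7], 0.81, [194.0, 199.0]), ([719.7, 26.9, 5.7], 0.24, [370.0, 97.0])]
side cart_mid [([500.9, 302.3, 51.4], 0.67, [332.0, 181.0]), ([603.5, 285.2, 53.0], 0.61, [374.0, 180.0])]
side cart_nose [([598.7, 287.4, 48.5], 0.57, [372.0, 181.0]), ([484.4, -79.9, 59.5], 0.55, [359.0, 298.0]), ([503.6, 393.0, 51.2], 0.4, [327.0, 162.0])]
side port [([484.1, -84.4, 60.1], 0.75, [360.0, 300.0]), ([487.0, -83.6, -1.1], 0.15, [360.0, 321.0])]
side glass [([371.5, -52.0, 107.1], 0.73, [293.0, 277.0])]
side rack [([492.9, 348.4, 2.4], 0.71, [326.0, 187.0]), ([756.8, -22.5, 1.3], 0.56, [484.0, 277.0])]
side analyser [([484.7, -84.6, -0.6], 0.66, [359.0, 322.0])]
side spent_mid [([502.3, 387.5, 47.7], 0.83, [327.0, 164.0])]
0.95
```

View pics/b_crop.png

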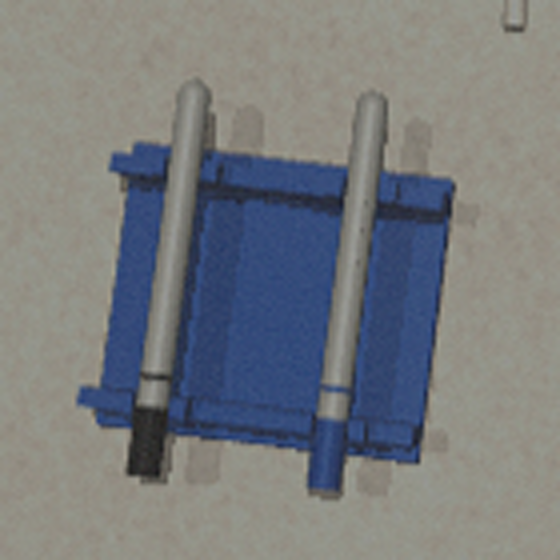

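View pics/b_crop2.png

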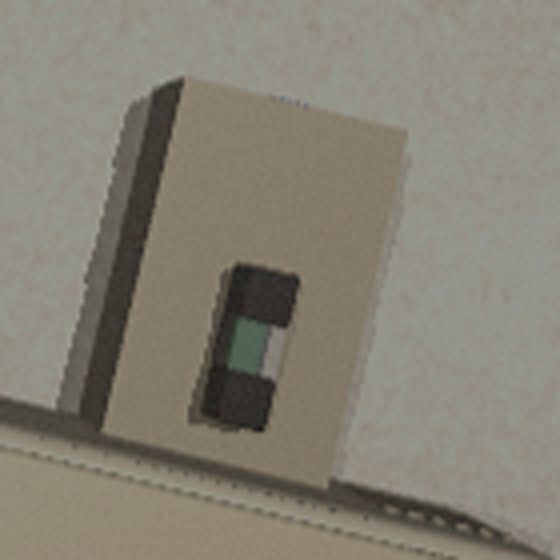

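View pics/b_crop3.png

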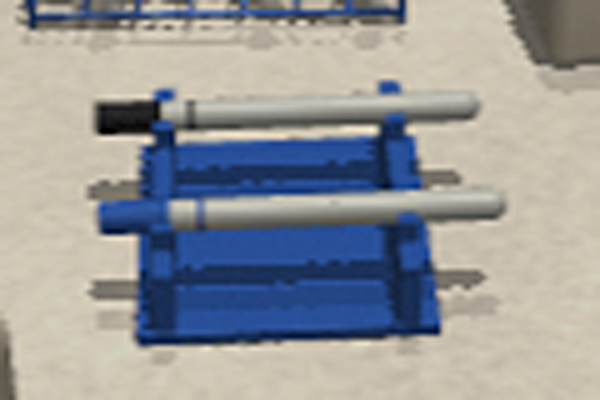

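Candidates for the cartridge in the top view: orange rod (242,345), black-band rod (193,199), blue-band rod (238,201), pen (279,105). I choose the blue-band rod. The crop confirms the blue band at its rear (-x end, crop 325,460) and the round nose at the +x end (370,95). The mouth faces +x, so the rod needs about a half turn. Next come the precise fits.

Run:
```python
import numpy as np,cv2
from h import proj
for cam in ["top","side"]:
    z=np.load(f"pics/b_{cam}.npz"); im,P,d=z['im'].astype(int),z['P'],z['d']
    # block top
    nom=np.array([485,-85.]);
    m=(abs(P[...,2]-88)<5)&(P[...,0]>290)&(P[...,0]<500)&(P[...,1]>-160)&(P[...,1]<20)&(d>0)
    n,l,st,c=cv2.connectedComponentsWithStats(m.astype(np.uint8)); k=1+np.argmax(st[1:,4]); mm=l==k
    X=P[mm]; print(cam,"blocktop n",len(X),"z",np.median(X[:,2]))
    mf=cv2.morphologyEx(mm.astype(np.uint8),cv2.MORPH_CLOSE,np.ones((25,25)))
    (cx,cy),(a,b),ang=cv2.minAreaRect(X[:,:2].astype(np.float32)); print(" rect",cx,cy,a,b,ang)
    print(np.round(cv2.boxPoints(((cx,cy),(a,b),ang)),1).tolist())
    # rods: points near z 50..60, 
    for nm,y0 in(("fresh",298),("spent",390)):
        L=np.array([498,y0]);dirv=np.array([99,-13.])/100
        dirv/=np.linalg.norm(dirv);nv=np.array([-dirv[1],dirv[0]])
        q=P[...,:2]-L; s=q@dirv;t=q@nv
        m=(abs(s)<120)&(abs(t)<16)&(P[...,2]>46)&(P[...,2]<66)&(d>0)
        blue=(im[...,2]>im[...,0]*1.5)
        X=P[m]; body=P[m&~blue]
        c=body.mean(0);u,sv,vt=np.linalg.svd(body-c,full_matrices=False); v=vt[0]*np.sign(vt[0][0])
        ss=(X-c)@v
        print(nm,len(X),"c",np.round(c,1),"dir",np.round(v,4),"yaw",np.arctan2(v[1],v[0]),"ext",np.percentile(ss,[0,1,99,100]).round(1),"mid",np.round(c+v*(ss.min()+ss.max())/2,1), "ztop",np.percentile(X[:,2],[50,95]).round(1))
```

```text
top blocktop n 4686 z 88.7964007280844
 rect 399.93817138671875 -60.32136535644531 111.10887145996094 175.59669494628906 75.55386352539062
[[301.1000061035156, -92.19999694824219], [471.1000061035156, -136.0], [498.79998779296875, -28.399999618530273], [328.79998779296875, 15.399999618530273]]
fresh 868 c [512.1 299.6  57.1] dir [ 0.9919 -0.1273  0.001 ] yaw -0.1276463426362363 ext [-114.1 -112.    80.7   83.7] mid [497.  301.5  57. ] ztop [57.2 60.7]
spent 890 c [502.  391.1  57.1] dir [ 0.9917 -0.1289 -0.0037] yaw -0.12921719363751505 ext [-97.  -95.   98.7 101.8] mid [504.4 390.8  57.1] ztop [57.2 60.9]
side blocktop n 4031 z 88.12172747970737
 rect 392.7247314453125 -80.06765747070312 159.29576110839844 175.69483947753906 75.55502319335938
[[287.79998779296875, -135.3000030517578], [457.8999938964844, -179.10000610351562], [497.70001220703125, -24.899999618530273], [327.5, 19.0]]
fresh 537 c [509.2 295.1  54.6] dir [ 9.916e-01 -1.297e-01 -8.000e-04] yaw -0.13005109466688036 ext [-113.9 -113.1   81.7   84.7] mid [494.7 297.   54.6] ztop [55.2 59.6]
spent 467 c [500.  386.8  54.7] dir [ 0.9919 -0.1273 -0.0014] yaw -0.1276963361452156 ext [-97.8 -95.5  96.8  99.1] mid [500.6 386.8  54.7] ztop [55.  59.6]
```

```bash
python3 - <<'E'
from h import *
for cam in ["top","side"]:
    z=np.load(f"pics/b_{cam}.npz"); im,P,d=z['im'].astype(int),z['P'],z['d']
    # table plane check & front face points
    m=(d>0)&(P[...,2]<20)&(P[...,0]>400)&(P[...,0]<700)&(P[...,1]>-100)&(P[...,1]<200); print(cam,"table z",np.percentile(P[m][:,2],[5,50,95]))
    m=(d>0)&(P[...,2]>15)&(P[...,2]<82)&(P[...,0]>455)&(P[...,0]<510)&(P[...,1]>-160)&(P[...,1]<0)
    if m.sum()>20:
        X=P[m]; print("front",len(X));
E
python3 - <<'E'
import cv2
im=cv2.imread("pics/a_side.png")[240:360,240:400]
cv2.imwrite("pics/b_crop4.png",cv2.resize(im,None,fx=4.5,fy=4.5,interpolation=cv2.INTER_CUBIC))
E
```

```text
top table z [-2.1571064   0.96517566  4.0349387 ]
front 120
side table z [-1.84785924  0.19600262  2.25101822]
front 228
```

View pics/b_crop4.png

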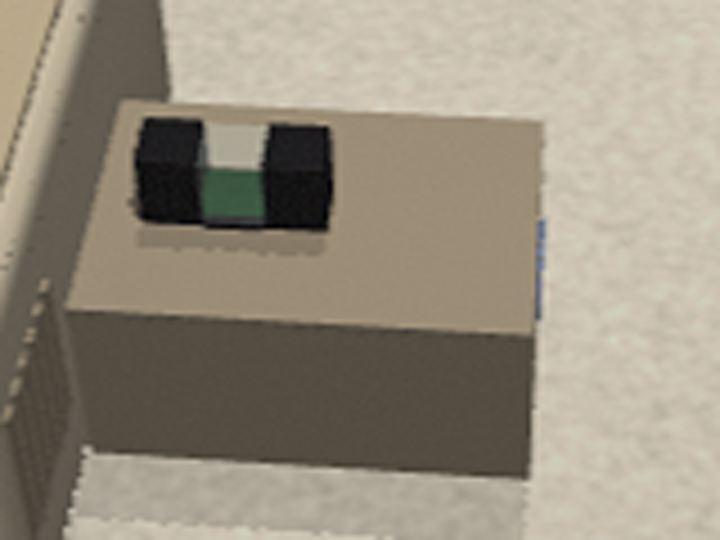

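Run:
```python
from h import *
from scipy.spatial.transform import Rotation as Ro
s=robot.get_state(); R=Ro.from_euler('xyz',s['ee_rot']).as_matrix(); print(R.round(3)); 
psi=np.arctan2(R[1,2],R[0,2]); phi=np.arctan2(s['position'][1],s['position'][0]); print("psi z",psi,"phi",phi,"r0",psi-phi)
z=np.load("pics/b_side.npz"); P,d=z['P'],z['d']
m=(abs(P[...,2]-88)<2.0)&(P[...,0]>290)&(P[...,0]<510)&(P[...,1]>-160)&(P[...,1]<30)&(d>0)
# keep top: per-component, use v rows above edge (side face dark): use brightness
im=z['im']; m&=(im.sum(-1)>330)
v,u=np.nonzero(m); print(u.min(),u.max(),v.min(),v.max())
X=P[m][:,:2].astype(np.float32); (c,sz,a)=cv2.minAreaRect(X); print(c,sz,a,cv2.boxPoints((c,sz,a)).round(1).tolist())
for cam in ["top","side"]:
    z=np.load(f"pics/b_{cam}.npz"); im,P,d=z['im'].astype(int),z['P'],z['d']
    m=(im[...,2]>im[...,0]*1.15)&(P[...,0]>440)&(P[...,0]<520)&(P[...,1]>-160)&(P[...,1]<0)&(P[...,2]>20)
    v,u=np.nonzero(m); print(cam,"ring",list(zip(u.tolist(),v.tolist()))[:30]); print(P[m].mean(0) if m.any() else None, P[m].min(0),P[m].max(0))
```

```text
[[ 0.     0.443  0.897]
 [ 0.     0.897 -0.443]
 [-1.     0.    -0.   ]]
psi z -0.458779520467323 phi 1.1120412658988508 r0 -1.5708207863661738
254 360 262 313
(397.86328125, -60.68670654296875) (112.21721649169922, 175.40830993652344) 75.5531234741211 [[298.8999938964844, -93.0999984741211], [468.79998779296875, -136.89999389648438], [496.79998779296875, -28.200000762939453], [326.8999938964844, 15.5]]
top ring []Traceback (most recent call last):
  File "<stdin>", line 14, in <module>
    return umr_minimum(a, axis, None, out, keepdims, initial, where)
ValueError: zero-size array to reduction operation minimum which has no identity
```

Mouth ≈ (484,-82.3,60), with the bore inwards at yaw 2.889. Top and side agree to about 2 mm, and the block measures 111x175 mm as listed. Rod mid ≈ (496.5,300.5,50), nose yaw -0.128. The plan is to put tool +z towards the nose, which keeps q7 in range at both ends, and turn clockwise by 3.27 rad in between. First I move above the rod.

```bash
python3 -m creep '[[[-2.4,0,0,0.015,-0.017,0.039,0],[-4.8,0,0,0.03,-0.034,0.078,0],[-7.1,0,0,0.045,-0.051,0.117,0],[-9.5,0,0,0.06,-0.068,0.156,0],[-11.9,0,0,0.075,-0.085,0.195,0],[-14.2,0,0,0.09,-0.101,0.234,0],[-16.6,0,0,0.105,-0.118,0.273,0],[-19,0,0,0.12,-0.135,0.312,0]]]' 40
python3 - <<'E'
from h import *
from scipy.spatial.transform import Rotation as Ro
s=robot.get_state(); print(s['q'].round(3),s['qvel'].round(2),s['position'],s['ft_force'])
R=Ro.from_euler('xyz',s['ee_rot']).as_matrix(); print(R.round(3))
im,d=robot.get_image("wrist"); cv2.imwrite("pics/c_wrist.png",im[:,:,::-1]); np.savez("pics/c.npz",im=im,d=d,R=R,p=s['position'])
E
```

```text
time: 1.75
position: [497.9, 300.0, 143.3]
ee_rot: [0.886, 1.57, 0.761]
ft_force: [0.6, 0.4, 0.2]
finger_gap: 1.002
[-0.455  0.807 -0.289  1.799  0.379  0.589  0.469] [ 0.79  0.3  -0.11 -0.09  0.33 -0.15  0.86] [497.93873955 299.95835782 143.28526773] [0.64891542 0.37816616 0.1709305 ]
[[ 0.001  0.125  0.992]
 [ 0.001  0.992 -0.125]
 [-1.     0.001  0.   ]]
```

View pics/c_wrist.png

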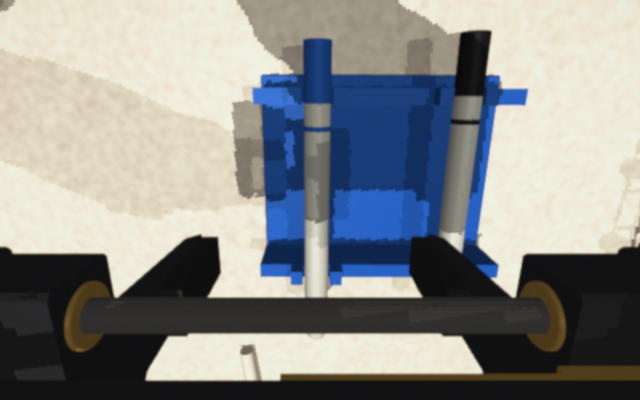

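The wrist view shows the blue-band rod centred between the jaws (band at 318,70, axis at u≈317) and the spent rod clear outside the right finger (470,120). I descend to the grasp height.

```bash
python3 -m creep '[[[0,0,0,0.017,0,0,0],[0,0,0,0.034,0,0,0],[0,0,0,0.051,0,0,0],[0,0,0,0.068,0,0,0],[0,0,0,0.08,0.001,0,0],[0,0,0,0.087,0.001,0,0],[0,0,0,0.087,0.001,0,0],[0,0,0,0.087,0.001,0,0]]]' 40
python3 - <<'E'
from h import *
from scipy.spatial.transform import Rotation as Ro
s=robot.get_state(); print(s['q'].round(3),s['qvel'].round(2),s['position'],s['ft_force'])
R=Ro.from_euler('xyz',s['ee_rot']).as_matrix(); print(R.round(3))
im,d=robot.get_image("wrist"); cv2.imwrite("pics/d_wrist.png",im[:,:,::-1])
E
```

```text
time: 2.6
position: [503.8, 290.2, 54.0]
ee_rot: [-1.194, 1.561, -1.329]
ft_force: [0.0, -0.4, -0.6]
finger_gap: 0.999
[-0.489  0.948 -0.205  1.823  0.441  0.42   0.419] [ 0.   -0.01 -0.   -0.   -0.   -0.    0.  ] [503.78866038 290.20740265  54.03942333] [ 0.04892885 -0.44259517 -0.62393392]
[[ 0.002  0.135  0.991]
 [-0.009  0.991 -0.135]
 [-1.    -0.009  0.003]]
```

View pics/d_wrist.png

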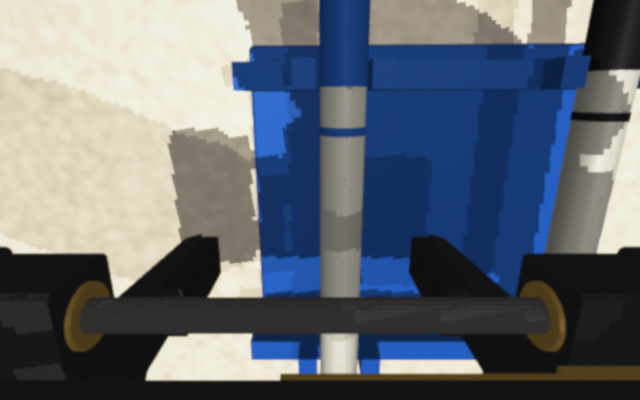

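Starting that call while the arm was still settling left a 10 mm drift: the rod is at u=344, against 314 for centred. I correct it, then close with 40 N.

```bash
python3 -m creep '[[[0,0,0,0,0.005,-0.004,0],[-0.4,0.17,0.5,-0.002,0.0102,-0.0085,0],[-0.4,0.17,0.5,-0.002,0.0102,-0.0085,0],[-0.4,0.17,0.5,-0.002,0.0102,-0.0085,0],[-0.4,0.17,0.5,-0.002,0.0102,-0.0085,255],[-0.4,0.17,0.5,-0.002,0.0102,-0.0085,255],[-0.4,0.17,0.5,-0.002,0.0102,-0.0085,255],[-0.4,0.17,0.5,-0.002,0.0102,-0.0085,255]]]' 40
python3 - <<'E'
from h import *
from scipy.spatial.transform import Rotation as Ro
s=robot.get_state(); print(s['q'].round(3),s['qvel'].round(2),s['position'],s['ft_force'],s['finger_gap']*88)
R=Ro.from_euler('xyz',s['ee_rot']).as_matrix(); print(R.round(4))
im,d=robot.get_image("wrist"); cv2.imwrite("pics/e_wrist.png",im[:,:,::-1])
E
```

```text
time: 3.45
position: [497.0, 301.4, 56.1]
ee_rot: [0.23, 1.57, 0.102]
ft_force: [1.1, -1.1, 0.4]
finger_gap: 0.658
[-0.503  0.945 -0.211  1.827  0.436  0.416  0.412] [-0.  0. -0.  0.  0. -0. -0.] [496.96023416 301.38485992  56.09221147] [ 1.12679688 -1.07743554  0.41431   ] 57.92750641342033
[[ 8.000e-04  1.280e-01  9.918e-01]
 [ 1.000e-04  9.918e-01 -1.280e-01]
 [-1.000e+00  2.000e-04  8.000e-04]]
```

View pics/e_wrist.png

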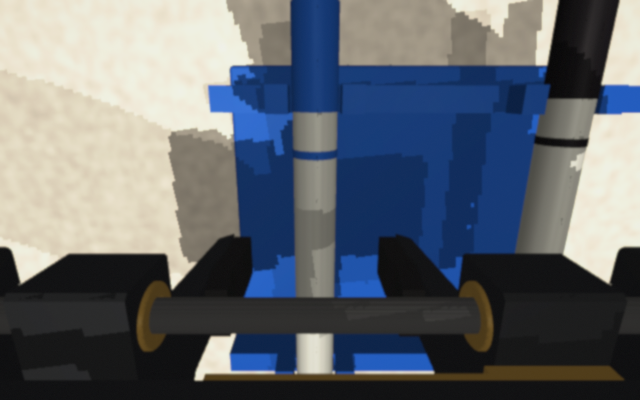

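Rod now centred (u=314.5); grip point about 99 mm from the nose. I finish closing and lift.

```bash
python3 -m creep '[[[0,0,0,0,0,0,255],[0,0,0,0,0,0,255],[0,0,0,0,0,0,255],[0,0,0,0,0,0,255],[0,0,0,0,0,0,255],[0,0,0,0,0,0,255],[0,0,0,0,0,0,255],[0,0,0,0,0,0,255]]]' 40
python3 -m creep '[[[0,0,0,-0.01,0,0,255],[0,0,0,-0.02,0,0,255],[0,0,0,-0.035,0,0,255],[0,0,0,-0.05,0,0,255],[0,0,0,-0.065,0,0,255],[0,0,0,-0.075,0,0,255],[0,0,0,-0.08,0,0,255],[0,0,0,-0.08,0,0,255]]]'
python3 - <<'E'
from h import *
s=robot.get_state(); print(s['q'].round(3),s['qvel'].round(2),s['position'],s['ft_force'],s['finger_gap']*88)
im,d=robot.get_image("wrist"); cv2.imwrite("pics/f_wrist.png",im[:,:,::-1])
E
```

```text
time: 4.3
position: [496.9, 301.4, 56.2]
ee_rot: [0.266, 1.57, 0.137]
ft_force: [-0.2, -0.4, 1.1]
finger_gap: 0.164
time: 5.1
position: [497.2, 301.6, 137.1]
ee_rot: [0.569, 1.568, 0.44]
ft_force: [-0.6, 0.7, -0.7]
finger_gap: 0.162
[-0.461  0.816 -0.283  1.803  0.385  0.574  0.457] [-0.01  0.03  0.01  0.01  0.   -0.01 -0.  ] [497.2340094  301.59187588 137.10242085] [-0.60694921  0.74840707 -0.74168271] 14.237135908276935
```

View pics/f_wrist.png

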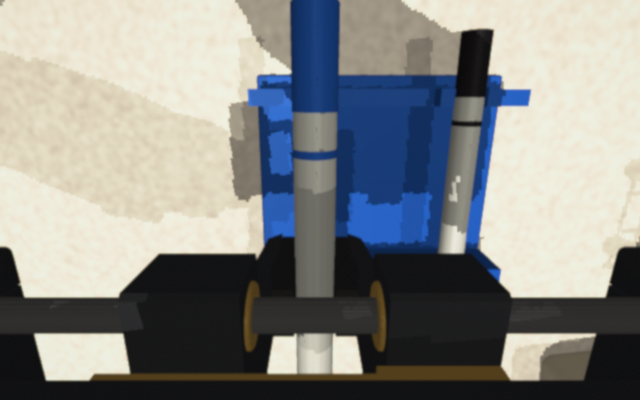

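The rod is held (gap ≈14 mm) and the spent one is undisturbed in its lane (470,100). Next comes transport with the 187° clockwise turn, in three calls.

```bash
cat > st.py <<'E'
from h import *
from scipy.spatial.transform import Rotation as Ro
import sys
# target: grip TCP pose given mouth frame distance (mm outside mouth of TCP), height z
M=np.array([484.,-82.3]); YAW=2.8894
def target(out,z,lat=0):
    o=np.array([-np.cos(YAW),-np.sin(YAW)]); l=np.array([-np.sin(YAW),np.cos(YAW)])
    p=np.r_[M+o*out+l*lat,z]; x=np.array([0,0,-1.]); zz=np.r_[-o,0]; y=np.cross(zz,x); return p,np.c_[x,y,zz]
def delta(p,R,s=None):
    s=s or robot.get_state(); R0=Ro.from_euler('xyz',s['ee_rot']).as_matrix()
    return Ro.from_matrix(R0.T@R).as_rotvec(degrees=True).round(2), (R0.T@(p-s['position'])).round(2)
def show(out=None,z=None,lat=0):
    s=robot.get_state(); R0=Ro.from_euler('xyz',s['ee_rot']).as_matrix()
    print("t",round(s['time'],2),"q7",s['q'].round(2),"v",abs(s['qvel']).max().round(3),"pos",s['position'].round(1),"f tool",(R0.T@s['ft_force']).round(2),"gap",round(s['finger_gap']*88,1))
    o=np.array([-np.cos(YAW),-np.sin(YAW)]); l=np.array([-np.sin(YAW),np.cos(YAW)])
    print(" TCP out",round((s['position'][:2]-M)@o,2),"lat",round((s['position'][:2]-M)@l,2), "z ax",R0[:,2].round(4))
    if out is not None: print(" to target turn,shift:",*delta(*target(out,z,lat),s))
E
python3 -m creep '[[[7.8,0,0,0,-0.017,0.007,255],[15.6,0,0,0,-0.034,0.014,255],[23.4,0,0,0,-0.05,0.022,255],[31.2,0,0,0,-0.067,0.029,255],[39,0,0,0,-0.084,0.036,255],[46.8,0,0,0,-0.1,0.043,255],[54.6,0,0,0,-0.117,0.05,255],[62.4,0,0,0,-0.134,0.058,255]]]'
python3 -c "
from st import *; show(139,130)"
```

```text
time: 5.95
position: [536.8, 160.3, 135.6]
ee_rot: [-1.443, 1.57, -2.666]
ft_force: [0.2, -0.1, -1.2]
finger_gap: 0.162
t 5.95 q7 [-0.35  0.79 -0.03  1.87  0.05  0.48 -0.07] v 0.593 pos [536.8 160.3 135.6] f tool [1.19 0.11 0.2 ] gap 14.2
 TCP out -9.44 lat -248.13 z ax [ 3.411e-01 -9.400e-01  1.000e-04]
 to target turn,shift: [1.2439e+02 4.0000e-02 1.0000e-02] [  5.67 -17.66 288.6 ]
```

```bash
python3 -m creep '[[[7.8,0,0,0,-0.001,0.018,255],[15.6,0,0,0,-0.002,0.036,255],[23.4,0,0,0,-0.003,0.054,255],[31.2,0,0,0,-0.004,0.072,255],[39,0,0,0,-0.005,0.09,255],[46.8,0,0,0,-0.006,0.108,255],[54.6,0,0,0,-0.007,0.126,255],[62.4,0,0,0,-0.009,0.144,255]]]'
python3 -c "
from st import *; show(139,130)"
```

```text
time: 6.75
position: [577.2, 21.4, 134.9]
ee_rot: [-0.636, 1.569, -2.953]
ft_force: [0.2, -0.1, -1.5]
finger_gap: 0.162
t 6.75 q7 [-0.24  0.82  0.21  1.83 -0.31  0.53 -0.57] v 0.636 pos [577.2  21.4 134.9] f tool [ 1.45  0.21 -0.1 ] gap 14.3
 TCP out 64.36 lat -123.7 z ax [-0.6788 -0.7344  0.0015]
 to target turn,shift: [6.17e+01 1.10e-01 1.00e-02] [  4.83 124.37  73.53]
```

```bash
python3 -m creep '[[[8.5,0,0,0,0.018,0.011,255],[17,0,0,0,0.036,0.022,255],[25.5,0,0,0,0.054,0.033,255],[34,0,0,0,0.072,0.044,255],[42.5,0,0,0,0.09,0.054,255],[51,0,0,0,0.108,0.064,255],[59,0,0,0,0.12,0.07,255],[61.7,0,0,0,0.124,0.0735,255]]]'
python3 -c "
from st import *; show(139,100)"
```

```text
time: 7.55
position: [618.2, -118.2, 134.0]
ee_rot: [0.814, 1.567, -2.584]
ft_force: [-0.2, -0.9, -1.5]
finger_gap: 0.164
t 7.55 q7 [-0.15  0.92  0.5   1.67 -0.62  0.71 -1.16] v 0.236 pos [ 618.2 -118.2  134. ] f tool [ 1.52  0.89 -0.07] gap 14.5
 TCP out 138.93 lat 1.25 z ax [-0.9674  0.2533  0.0024]
 to target turn,shift: [-0.22  0.14 -0.15] [33.96 -1.33 -0.15]
```

```bash
python3 -m creep '[[[-0.2,0.1,-0.1,0.02,-0.001,0,255],[-0.2,0.1,-0.1,0.04,-0.001,0,255],[-0.2,0.1,-0.1,0.055,-0.001,0,255],[-0.2,0.1,-0.1,0.065,-0.001,0,255],[-0.2,0.1,-0.1,0.068,-0.001,0,255],[-0.2,0.1,-0.1,0.068,-0.001,0,255],[-0.2,0.1,-0.1,0.068,-0.001,0,255],[-0.2,0.1,-0.1,0.068,-0.001,0,255]]]'
python3 - <<'E'
from st import *
show(139,66)
for cam in ["top","side"]:
    im,d,P=full(cam); np.savez(f"pics/g_{cam}.npz",im=im,d=d,P=P); cv2.imwrite(f"pics/g_{cam}.png",im[:,:,::-1])
im=cv2.imread("pics/g_top.png")[110:290,340:500]; a=cv2.resize(im,None,fx=3.3,fy=3.3,interpolation=cv2.INTER_CUBIC); cv2.imwrite("pics/g_c1.png",a)
im=cv2.imread("pics/g_side.png")[210:360,240:480]; cv2.imwrite("pics/g_c2.png",cv2.resize(im,None,fx=3.3,fy=3.3,interpolation=cv2.INTER_CUBIC))
E
```

```text
time: 8.35
position: [618.8, -117.5, 66.8]
ee_rot: [2.33, 1.57, -1.064]
ft_force: [-0.5, -0.6, -2.0]
finger_gap: 0.166
t 8.35 q7 [-0.11  1.01  0.42  1.69 -0.68  0.59 -1.11] v 0.002 pos [ 618.8 -117.5   66.8] f tool [2.01 0.68 0.39] gap 14.6
 TCP out 139.33 lat 0.46 z ax [-9.683e-01  2.497e-01 -8.000e-04]
 to target turn,shift: [-0.01 -0.05 -0.05] [ 0.78 -0.46  0.33]
```

View pics/g_c1.png

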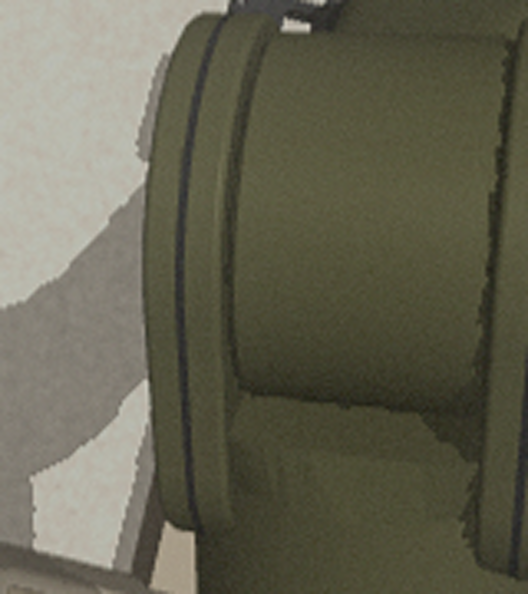

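View pics/g_c2.png

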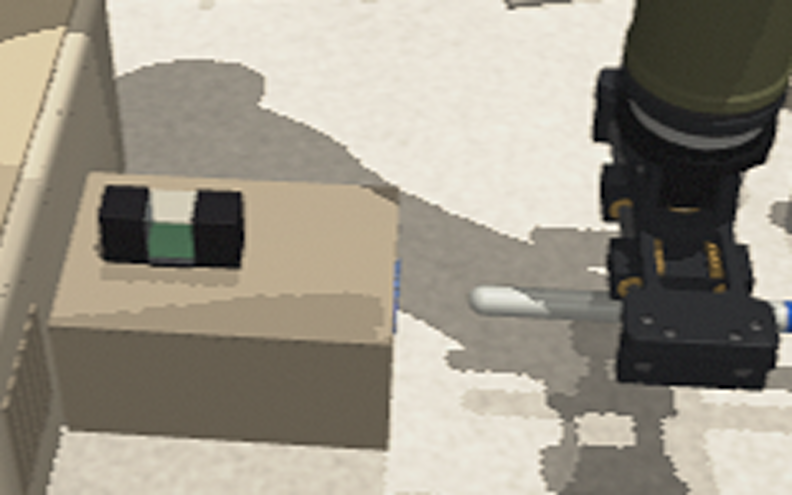

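The side view shows the nose (crop 472,299) about 40 mm from the ring sliver (397,296), with its axis extrapolating to the ring centre. The top view is blocked by the arm. I use the held rod, whose pose is known from the arm, to correct the side camera locally.

Run:
```python
from st import *
from scipy.optimize import least_squares
s=robot.get_state()
o=np.array([-np.cos(YAW),-np.sin(YAW)]); l=np.array([-np.sin(YAW),np.cos(YAW)])
z=np.load("pics/g_side.npz"); P,d,im=z['P'],z['d'],z['im'].astype(int)
q=P[...,:2]-M; out=q@o; lat=q@l
m=(out>30)&(out<98)&(abs(lat)<20)&(P[...,2]>40)&(P[...,2]<80)&(d>0)
v,u=np.nonzero(m); print("n",m.sum(),u.min(),u.max(),v.min(),v.max(), "out min",out[m].min())
O,L,Z=out[m],lat[m],P[...,2][m]
def f(p): return np.hypot(L-(p[0]+p[1]*(O-60)),Z-(p[2]+p[3]*(O-60)))-8
r=least_squares(f,[0,0,60,0],loss='soft_l1',f_scale=1.0); print("rod side fit lat0,slope,z0,slope",r.x.round(3),"rms",np.sqrt(np.mean(r.fun**2)).round(2))
# block in side now: lat edges and front edge of top face, unshadowed not needed
for nm in ("b","g"):
    z=np.load(f"pics/{nm}_side.npz"); P,d,im=z['P'],z['d'],z['im'].astype(int)
    q=P[...,:2]-M; out=q@o; lat=q@l
    m=(abs(P[...,2]-88)<3)&(out<15)&(out>-60)&(abs(lat)<70)&(d>0)
    # edge by rows: for each out-bin the max/min lat
    O,L=out[m],lat[m]; 
    for a in range(-60,0,12):
        k=(O>a)&(O<a+12); print(nm,a,"lat",np.percentile(L[k],[0,1,99,100]).round(1),k.sum())
    for a in range(-50,50,20):
        k=(L>a)&(L<a+20); print(nm,"lat",a,"out max",np.percentile(O[k],[99,100]).round(1))
z=np.load("pics/b_top.npz"); P,d=z['P'],z['d']; q=P[...,:2]-M; out=q@o; lat=q@l
m=(abs(P[...,2]-88)<4)&(out<15)&(out>-60)&(abs(lat)<70)&(d>0); O,L=out[m],lat[m]
for a in range(-60,0,12):
    k=(O>a)&(O<a+12); print("top",a,"lat",np.percentile(L[k],[0,1,99,100]).round(1),k.sum())
```

```text
n 308 382 415 296 306 out min 39.74172968451485
rod side fit lat0,slope,z0,slope [-8.6000e-02  1.1000e-02  6.0395e+01  7.0000e-03] rms 1.31
b -60 lat [-54.7 -52.8  56.8  57.2] 339
b -48 lat [-54.9 -51.5  56.8  57.8] 327
b -36 lat [-54.  -52.8  56.3  57.7] 337
b -24 lat [-55.  -53.8  56.4  57.8] 335
b -12 lat [-53.  -50.9  56.4  57.5] 308
b lat -50 out max [-2.5 -1.1]
b lat -30 out max [-1.9 -1.6]
b lat -10 out max [-1.3 -1.1]
b lat 10 out max [-2.3 -2. ]
b lat 30 out max [-1.6 -1.4]
g -60 lat [-56.  -54.2  56.1  57. ] 335
g -48 lat [-53.3 -51.3  56.9  57.6] 330
g -36 lat [-54.8 -52.5  56.5  58.4] 336
g -24 lat [-56.1 -53.6  56.   57. ] 335
g -12 lat [-53.4 -52.1  56.4  57. ] 309
g lat -50 out max [-2.5 -1.1]
g lat -30 out max [-1.8 -1.6]
g lat -10 out max [-1.3 -1.1]
g lat 10 out max [-2.3 -2. ]
g lat 30 out max [-1.5 -1.3]
top -60 lat [-55.4 -54.6  53.5  55. ] 356
top -48 lat [-55.8 -54.5  53.5  54. ] 351
top -36 lat [-55.5 -54.7  53.7  55.1] 346
top -24 lat [-55.2 -54.7  53.2  54.9] 345
top -12 lat [-55.3 -54.5  53.6  54.9] 353
```

```bash
python3 -m creep '[[[0,0,0,0.0006,0,0.008,255],[0,0,0,0.0006,0,0.016,255],[0,0,0,0.0006,0,0.024,255],[0,0,0,0.0006,0,0.03,255],[0,0,0,0.0006,0,0.034,255],[0,0,0,0.0006,0,0.036,255],[0,0,0,0.0006,0,0.036,255],[0,0,0,0.0006,0,0.036,255]]]'
python3 - <<'E'
from st import *
show(99,66.1,0.4)
for cam in ["side"]:
    im,d,P=full(cam); np.savez(f"pics/i_{cam}.npz",im=im,d=d,P=P); cv2.imwrite(f"pics/i_{cam}.png",im[:,:,::-1])
im=cv2.imread("pics/i_side.png")[275:325,330:430]; cv2.imwrite("pics/i_c2.png",cv2.resize(im,None,fx=8,fy=8,interpolation=cv2.INTER_CUBIC))
E
```

```text
time: 9.25
position: [584.2, -108.6, 66.1]
ee_rot: [2.505, 1.569, -0.889]
ft_force: [-0.3, -0.0, -0.5]
finger_gap: 0.161
t 9.25 q7 [-0.11  0.98  0.38  1.8  -0.7   0.5  -1.07] v 0.003 pos [ 584.2 -108.6   66.1] f tool [0.46 0.08 0.27] gap 14.2
 TCP out 103.55 lat 0.44 z ax [-0.9683  0.2498 -0.0011]
 to target turn,shift: [-0.01 -0.06 -0.05] [-0.04 -0.04  4.55]
```

View pics/i_c2.png

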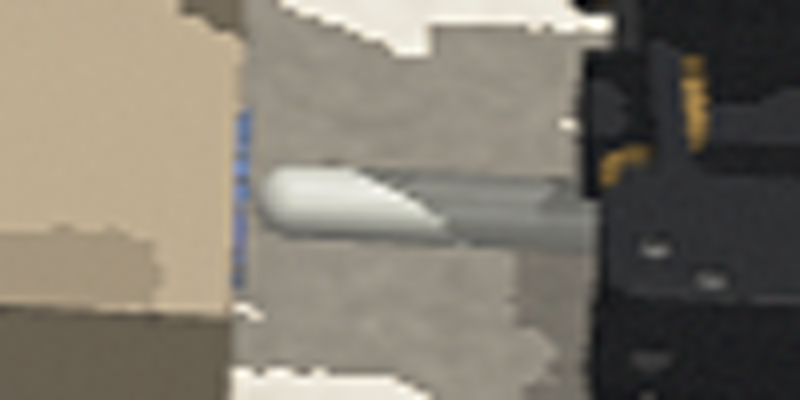

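The ring centre is at crop y≈198 and the rod axis, extended, meets it at ≈199, so it is aligned to about 0.2 mm. I enter gently.

```bash
python3 -m creep '[[[0,0,0,0,0,0.003,255],[0,0,0,0,0,0.006,255],[0,0,0,0,0,0.008,255],[0,0,0,0,0,0.01,255],[0,0,0,0,0,0.012,255],[0,0,0,0,0,0.014,255],[0,0,0,0,0,0.015,255],[0,0,0,0,0,0.015,255]]]'
python3 -c "
from st import *; show(99-20,66.1,0.4)"
```

```text
time: 10.1
position: [569.5, -104.8, 66.0]
ee_rot: [2.394, 1.57, -1.0]
ft_force: [0.3, 0.6, -1.3]
finger_gap: 0.161
t 10.1 q7 [-0.1   0.96  0.36  1.85 -0.72  0.46 -1.05] v 0.007 pos [ 569.5 -104.8   66. ] f tool [ 1.35 -0.66 -0.11] gap 14.2
 TCP out 88.39 lat 0.42 z ax [-9.683e-01  2.497e-01 -9.000e-04]
 to target turn,shift: [-0.01 -0.05 -0.05] [-0.1  -0.02  9.39]
```

```bash
python3 -m creep '[[[0,0,0,0,0,0.004,255],[0,0,0,0,0,0.008,255],[0,0,0,0,0,0.012,255],[0,0,0,0,0,0.016,255],[0,0,0,0,0,0.02,255],[0,0,0,0,0,0.024,255],[0,0,0,0,0,0.027,255],[0,0,0,0,0,0.027,255]]]'
python3 -c "
from st import *; show(32,66.1,0.4)"
```

```text
time: 10.9
position: [542.8, -97.9, 66.0]
ee_rot: [2.012, 1.57, -1.383]
ft_force: [-0.1, -0.6, -0.5]
finger_gap: 0.163
t 10.9 q7 [-0.09  0.94  0.32  1.93 -0.74  0.39 -1.02] v 0.019 pos [542.8 -97.9  66. ] f tool [ 0.49  0.65 -0.06] gap 14.4
 TCP out 60.86 lat 0.41 z ax [-9.683e-01  2.499e-01 -3.000e-04]
 to target turn,shift: [-0.02 -0.02 -0.03] [-0.07  0.   28.86]
```

```bash
python3 -m creep '[[[0,0,0,0,0,0.005,255],[0,0,0,0,0,0.01,255],[0,0,0,0,0,0.015,255],[0,0,0,0,0,0.02,255],[0,0,0,0,0,0.025,255],[0,0,0,0,0,0.028,255],[0,0,0,0,0,0.028,255],[0,0,0,0,0,0.028,255]]]'
python3 - <<'E'
from st import *; show(32,66.1,0.4)
im,d,P=full("side"); np.savez("pics/j_side.npz",im=im,d=d,P=P); cv2.imwrite("pics/j.png",cv2.resize(im[220:360,240:460],None,fx=3.5,fy=3.5)[:,:,::-1])
im,d=robot.get_image("wrist"); cv2.imwrite("pics/j_w.png",im[:,:,::-1])
E
```

```text
time: 11.7
position: [515.9, -90.9, 66.1]
ee_rot: [2.361, 1.57, -1.033]
ft_force: [-0.0, -0.9, -2.6]
finger_gap: 0.165
t 11.7 q7 [-0.07  0.92  0.27  2.01 -0.76  0.31 -0.99] v 0.005 pos [515.9 -90.9  66.1] f tool [ 2.56  0.84 -0.2 ] gap 14.5
 TCP out 33.06 lat 0.41 z ax [-9.683e-01  2.499e-01 -7.000e-04]
 to target turn,shift: [-0.02 -0.04 -0.04] [-0.05 -0.01  1.06]
```

View pics/j.png

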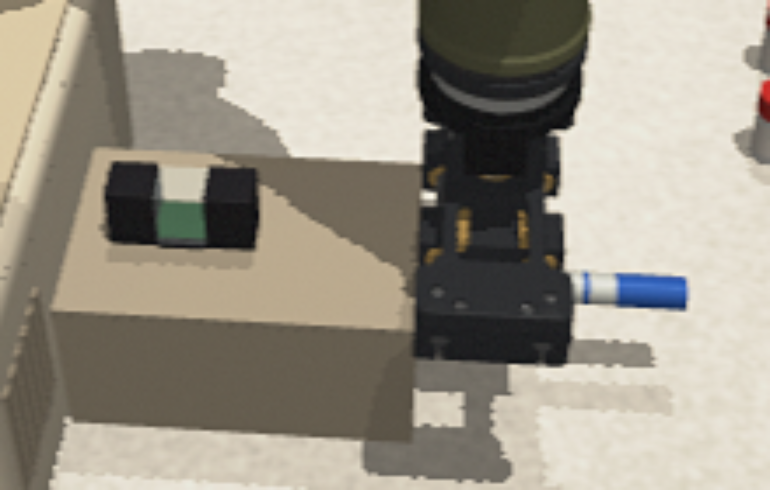

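View pics/j_w.png

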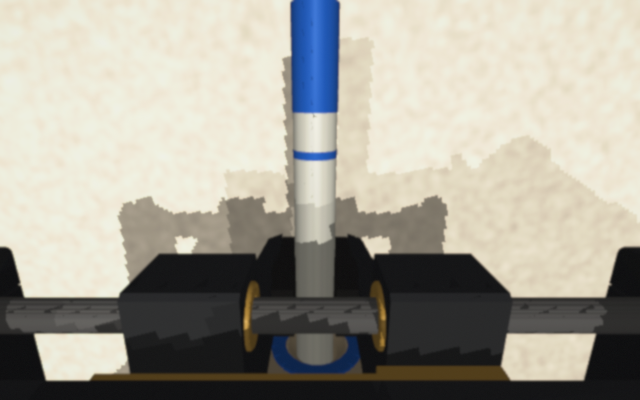

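The wrist view shows the rod in the blue ring (316,352), depth ≈66 mm, with no slip (band edge still at v=111). The float is down. I let go.

```bash
python3 -m creep '[[[0,0,0,0,0,0,120],[0,0,0,0,0,0,120],[0,0,0,0,0,0,120],[0,0,0,0,0,0,120],[0,0,0,0,0,0,120],[0,0,0,0,0,0,120],[0,0,0,0,0,0,120],[0,0,0,0,0,0,120]]]'
python3 - <<'E'
from st import *; show(98,66.1,0.4)
im,d=robot.get_image("wrist"); cv2.imwrite("pics/k_w.png",im[:,:,::-1])
im,d,P=full("side"); np.savez("pics/k_side.npz",im=im,d=d,P=P); cv2.imwrite("pics/k.png",cv2.resize(im[220:360,240:460],None,fx=3.5,fy=3.5)[:,:,::-1])
E
```

```text
time: 12.6
position: [516.1, -91.0, 66.0]
ee_rot: [2.444, 1.57, -0.95]
ft_force: [0.2, -0.7, 0.2]
finger_gap: 0.528
t 12.6 q7 [-0.07  0.92  0.27  2.01 -0.76  0.31 -0.99] v 0.002 pos [516.1 -91.   66. ] f tool [-0.18  0.58 -0.37] gap 46.4
 TCP out 33.25 lat 0.39 z ax [-9.683e-01  2.498e-01 -9.000e-04]
 to target turn,shift: [-0.02 -0.05 -0.04] [-2.000e-02 -0.000e+00 -6.475e+01]
```

View pics/k_w.png

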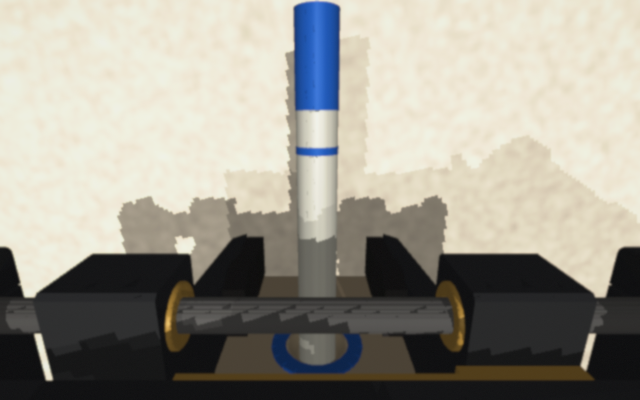

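View pics/k.png

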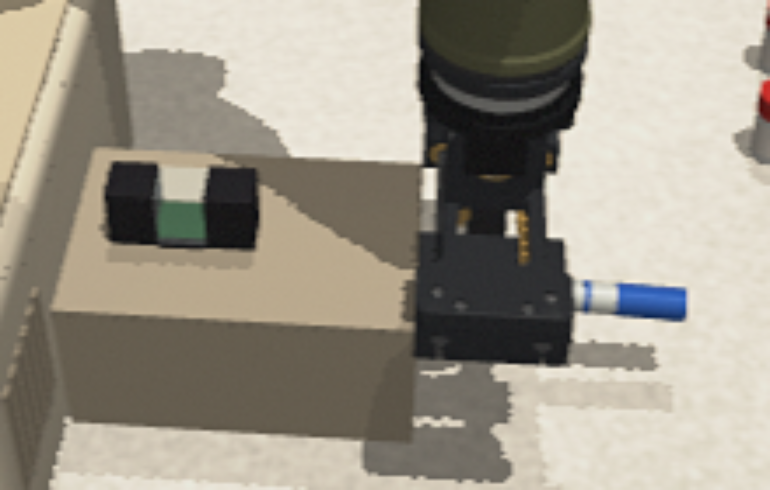

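Released: the gap is 46 mm, the rod stays put with its rear sagging slightly, and it lies ≈1 mm to tool +y (u=317 against 314.5). I slide the open jaws back 65 mm, to about 164 mm from the nose and 4 mm lower to match the sag.

```bash
python3 -m creep '[[[0,0,0,0,0,-0.012,120],[0,0,0,0.001,0.0005,-0.026,120],[0,0,0,0.002,0.001,-0.04,120],[0,0,0,0.003,0.001,-0.054,120],[0,0,0,0.0037,0.001,-0.063,120],[0,0,0,0.0037,0.001,-0.065,120],[0,0,0,0.0037,0.001,-0.065,120],[0,0,0,0.0037,0.001,-0.065,120]]]'
python3 - <<'E'
from st import *; show(98,62.3,1.2)
im,d=robot.get_image("wrist"); cv2.imwrite("pics/l_w.png",im[:,:,::-1])
im,d,P=full("side"); np.savez("pics/l_side.npz",im=im,d=d,P=P); cv2.imwrite("pics/l.png",cv2.resize(im[220:360,240:460],None,fx=3.5,fy=3.5)[:,:,::-1])
E
```

```text
time: 13.5
position: [577.9, -108.0, 62.3]
ee_rot: [1.027, 1.57, -2.367]
ft_force: [-0.2, 0.3, -0.3]
finger_gap: 0.529
t 13.5 q7 [-0.1   0.98  0.37  1.82 -0.71  0.48 -1.06] v 0.002 pos [ 577.9 -108.    62.3] f tool [ 0.3  -0.2   0.26] gap 46.6
 TCP out 97.38 lat 1.44 z ax [-9.682e-01  2.500e-01  3.000e-04]
 to target turn,shift: [-0.03  0.02 -0.03] [-0.   -0.24 -0.62]
```

View pics/l_w.png

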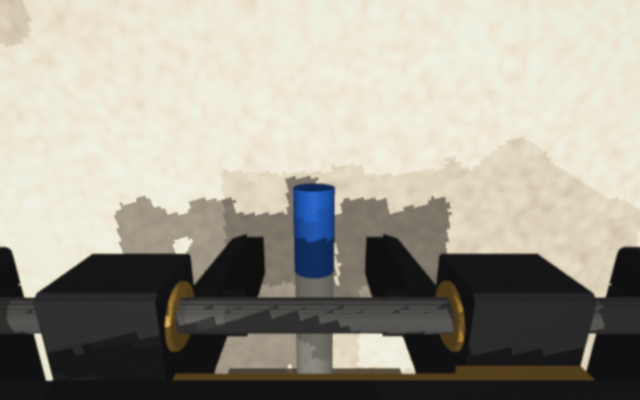

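View pics/l.png

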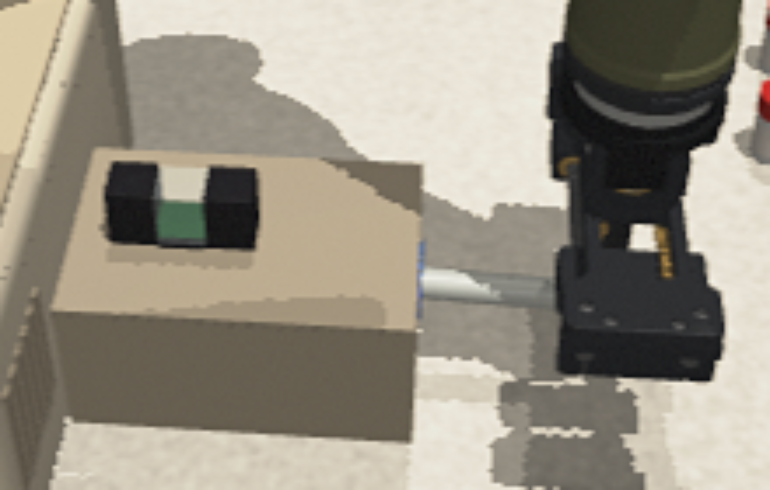

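The rod is centred between the jaws (u≈315), with the band edge at v=275, and the float is still down. I close again with 40 N, then lift out the sag.

```bash
python3 -m creep '[[[0,0,0,0,0,0,255],[0,0,0,0,0,0,255],[0,0,0,0,0,0,255],[0,0,0,0,0,0,255],[0,0,0,0,0,0,255],[0,0,0,0,0,0,255],[0,0,0,0,0,0,255],[0,0,0,0,0,0,255]]]' 40
python3 -c "
from st import *; show(95,66,1.2)"
python3 -m creep '[[[0,0,0,-0.001,0,0,255],[0,0,0,-0.002,0,0,255],[0,0,0,-0.003,0,0,255],[0,0,0,-0.0037,0,0,255],[0,0,0,-0.0037,0,0,255],[0,0,0,-0.0037,0,0,255],[0,0,0,-0.0037,0,0,255],[0,0,0,-0.0037,0,0,255]]]' 40
python3 - <<'E'
from st import *; show(95,66,1.2)
im,d=robot.get_image("wrist"); cv2.imwrite("pics/m_w.png",im[:,:,::-1])
im,d,P=full("side"); np.savez("pics/m_side.npz",im=im,d=d,P=P); cv2.imwrite("pics/m.png",cv2.resize(im[270:330,340:440],None,fx=8,fy=8)[:,:,::-1])
E
```

```text
time: 14.4
position: [578.0, -108.0, 62.4]
ee_rot: [1.281, 1.57, -2.113]
ft_force: [0.6, -0.2, 0.7]
finger_gap: 0.17
t 14.4 q7 [-0.1   0.98  0.37  1.82 -0.71  0.48 -1.06] v 0.002 pos [ 578.  -108.    62.4] f tool [-0.68  0.08 -0.67] gap 14.9
 TCP out 97.48 lat 1.44 z ax [-9.682e-01  2.501e-01  2.000e-04]
 to target turn,shift: [-0.03  0.01 -0.03] [-3.62 -0.24  2.48]
time: 15.2
position: [578.0, -108.0, 66.1]
ee_rot: [1.295, 1.57, -2.1]
ft_force: [0.6, 0.4, -1.3]
finger_gap: 0.162
t 15.2 q7 [-0.1   0.97  0.38  1.82 -0.71  0.49 -1.06] v 0.002 pos [ 578.  -108.    66.1] f tool [ 1.25 -0.54 -0.48] gap 14.2
 TCP out 97.49 lat 1.47 z ax [-9.682e-01  2.502e-01  2.000e-04]
 to target turn,shift: [-0.04  0.01 -0.03] [ 0.05 -0.27  2.49]
```

View pics/m.png

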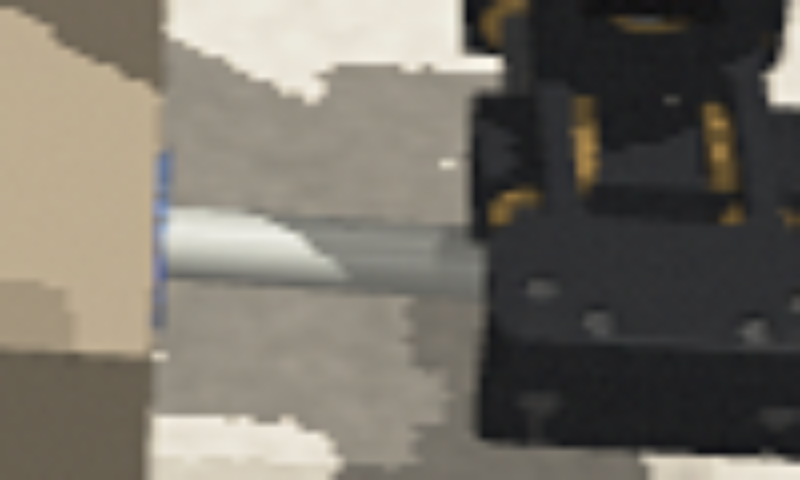

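View pics/m_w.png

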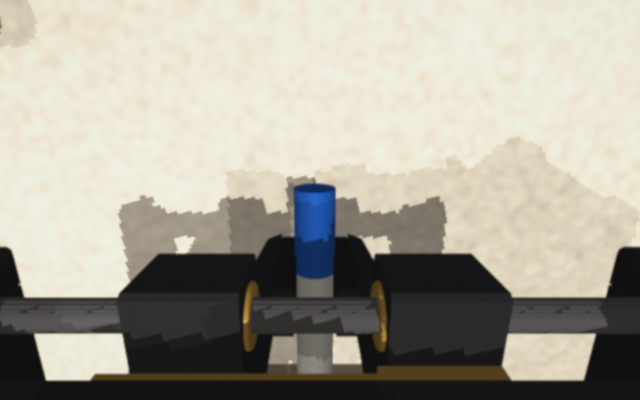

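Run:
```python
from st import *
from scipy.optimize import least_squares
o=np.array([-np.cos(YAW),-np.sin(YAW)]); l=np.array([-np.sin(YAW),np.cos(YAW)])
for nm,hi in (("g",95),("i",60),("l",60),("m",60)):
    z=np.load(f"pics/{nm}_side.npz"); P,d=z['P'],z['d']
    q=P[...,:2]-M; out=q@o; lat=q@l
    lo=45 if nm=="g" else 12
    m=(out>lo)&(out<hi)&(abs(lat)<13)&(P[...,2]>48)&(P[...,2]<74)&(d>0)
    O,L,Z=out[m],lat[m],P[...,2][m]
    f=lambda p: np.hypot(L-p[0],Z-(p[1]+p[2]*(O-lo)))-8
    r=least_squares(f,[0,60,0],loss='soft_l1',f_scale=1.0); print(nm,m.sum(),r.x.round(3))
```

```text
g 263 [ 6.0000e-02  6.0712e+01 -7.0000e-03]
i 248 [ 3.400e-02  5.994e+01 -5.000e-03]
l 249 [ 9.710e-01  5.828e+01 -5.100e-02]
m 248 [ 1.0600e+00  5.9754e+01 -3.2000e-02]
```

The depth fit shows about 1° of residual droop, so I lift 1.5 mm more while pushing on to ≈90 mm, short of the earliest piston contact at 100.

```bash
python3 -m creep '[[[0,0,0,-0.0008,0,0.002,255],[0,0,0,-0.0015,0,0.006,255],[0,0,0,-0.0015,0,0.01,255],[0,0,0,-0.0015,0,0.014,255],[0,0,0,-0.0015,0,0.018,255],[0,0,0,-0.0015,0,0.022,255],[0,0,0,-0.0015,0,0.024,255],[0,0,0,-0.0015,0,0.024,255]]]' 40
python3 - <<'E'
from st import *; show(69,66,1.2)
im,d,P=full("side"); np.savez("pics/n_side.npz",im=im,d=d,P=P)
from scipy.optimize import least_squares
o=np.array([-np.cos(YAW),-np.sin(YAW)]); l=np.array([-np.sin(YAW),np.cos(YAW)])
q=P[...,:2]-M; out=q@o; lat=q@l
m=(out>8)&(out<38)&(abs(lat)<13)&(P[...,2]>48)&(P[...,2]<74)&(d>0)
O,L,Z=out[m],lat[m],P[...,2][m]
f=lambda p: np.hypot(L-p[0],Z-(p[1]+p[2]*(O-8)))-8
r=least_squares(f,[0,60,0],loss='soft_l1',f_scale=1.0); print(m.sum(),r.x.round(3))
E
```

```text
time: 16.1
position: [554.3, -101.9, 67.5]
ee_rot: [0.434, 1.57, -2.96]
ft_force: [0.1, -0.5, -2.3]
finger_gap: 0.166
t 16.1 q7 [-0.1   0.95  0.35  1.9  -0.73  0.43 -1.03] v 0.012 pos [ 554.3 -101.9   67.5] f tool [ 2.35  0.47 -0.26] gap 14.7
 TCP out 73.02 lat 1.43 z ax [-9.682e-01  2.502e-01  8.000e-04]
 to target turn,shift: [-0.04  0.05 -0.02] [ 1.55 -0.23  4.02]
160 [ 1.048e+00  6.002e+01 -2.300e-02]
```

No resistance so far at depth ≈90. Now smaller steps, watching the axial force.

```bash
python3 -m creep '[[[0,0,0,0,0,0.001,255],[0,0,0,0,0,0.002,255],[0,0,0,0,0,0.003,255],[0,0,0,0,0,0.004,255],[0,0,0,0,0,0.005,255],[0,0,0,0,0,0.006,255],[0,0,0,0,0,0.007,255],[0,0,0,0,0,0.008,255]]]'
python3 -c "
from st import *; show(60,67.5,1.4)"
python3 -m creep '[[[0,0,0,0,0,0.001,255],[0,0,0,0,0,0.002,255],[0,0,0,0,0,0.003,255],[0,0,0,0,0,0.004,255],[0,0,0,0,0,0.005,255],[0,0,0,0,0,0.006,255],[0,0,0,0,0,0.007,255],[0,0,0,0,0,0.008,255]]]'
python3 -c "
from st import *; show(60,67.5,1.4)"
```

```text
time: 16.95
position: [546.8, -99.9, 67.6]
ee_rot: [0.778, 1.57, -2.616]
ft_force: [0.3, -0.1, -2.4]
finger_gap: 0.165
t 16.95 q7 [-0.09  0.94  0.33  1.92 -0.73  0.41 -1.02] v 0.029 pos [546.8 -99.9  67.6] f tool [ 2.38  0.02 -0.36] gap 14.5
 TCP out 65.23 lat 1.4 z ax [-9.682e-01  2.501e-01  4.000e-04]
 to target turn,shift: [-0.04  0.02 -0.02] [0.08 0.01 5.23]
time: 17.75
position: [540.5, -98.4, 67.9]
ee_rot: [2.844, 1.568, -0.55]
ft_force: [3.7, -0.8, -1.4]
finger_gap: 0.169
t 17.75 q7 [-0.09  0.93  0.32  1.94 -0.74  0.38 -1.01] v 0.032 pos [540.5 -98.4  67.9] f tool [ 1.38 -0.2  -3.78] gap 14.9
 TCP out 58.74 lat 1.49 z ax [-0.9682  0.2502 -0.0029]
 to target turn,shift: [-0.04 -0.16 -0.05] [ 0.4  -0.09 -1.26]
```

```bash
python3 -m creep '[[[0,0,0,0,0,0.001,255],[0,0,0,0,0,0.002,255],[0,0,0,0,0,0.003,255],[0,0,0,0,0,0.004,255],[0,0,0,0,0,0.005,255],[0,0,0,0,0,0.006,255],[0,0,0,0,0,0.006,255],[0,0,0,0,0,0.006,255]]]'
cat > fl.py <<'E'
from st import *
def look(nm):
    im,d=robot.get_image("side"); c=im[255:305,262:332]; cv2.imwrite(f"pics/{nm}.png",cv2.resize(c,None,fx=8,fy=8,interpolation=cv2.INTER_CUBIC)[:,:,::-1])
    b=im[255:305,262:332].astype(int); g=(b[...,1]>b[...,0]+20)&(b[...,1]>b[...,2]+5); v,u=np.nonzero(g); print("green n",g.sum(),"rows",v.min()+255 if len(v) else None,v.max()+255 if len(v) else None)
E
python3 -c "
from fl import *; show(60,67.5,1.4); look('o1')"
python3 -c "
import cv2,numpy as np
im=np.load('pics/b_side.npz')['im']; b=im[255:305,262:332].astype(int); g=(b[...,1]>b[...,0]+20)&(b[...,1]>b[...,2]+5); v,u=np.nonzero(g); print('start green',g.sum(),v.min()+255,v.max()+255)"
```

```text
time: 18.55
position: [537.6, -97.9, 68.5]
ee_rot: [2.95, 1.562, -0.445]
ft_force: [6.8, -1.2, -1.9]
finger_gap: 0.164
t 18.55 q7 [-0.09  0.93  0.31  1.96 -0.75  0.36 -1.01] v 0.001 pos [537.6 -97.9  68.5] f tool [ 2.   -0.51 -6.87] gap 14.4
 TCP out 55.78 lat 1.73 z ax [-0.9681  0.2502 -0.0091]
 to target turn,shift: [-0.04 -0.52 -0.1 ] [ 1.08 -0.34 -4.21]
green n 130 rows 277 286
start green 125 278 287
```

View pics/o1.png

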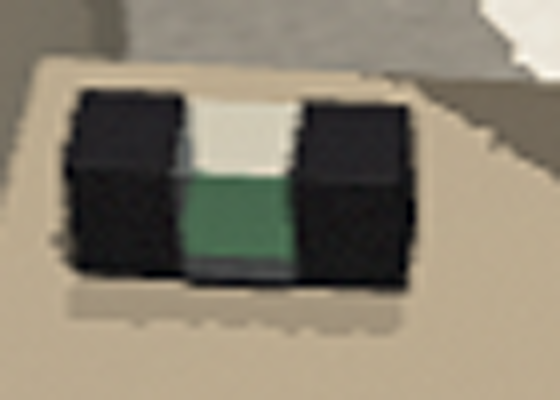

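The float has begun to rise (rows 278–287 → 277–286), with axial drag ≈6.9 N, so the nose met the piston at a TCP distance of about 59–60 and the stop should be near 39–40. The arm gives roughly 2–2.5 N/mm, so a step of 9 mm or less stays under about 20 N even at the stop.

```bash
python3 -m creep '[[[0,-0.2,0,0.0005,0,0.003,255],[0,-0.4,0,0.0005,0,0.005,255],[0,-0.5,0,0.0005,0,0.006,255],[0,-0.5,0,0.0005,0,0.007,255],[0,-0.5,0,0.0005,0,0.008,255],[0,-0.5,0,0.0005,0,0.0085,255],[0,-0.5,0,0.0005,0,0.009,255],[0,-0.5,0,0.0005,0,0.009,255]]]'
python3 -c "
from fl import *; show(50,68,1.4); look('o2')"
```

```text
time: 19.4
position: [531.9, -96.6, 68.7]
ee_rot: [2.782, 1.563, -0.613]
ft_force: [6.5, -1.7, -1.2]
finger_gap: 0.164
t 19.4 q7 [-0.08  0.92  0.3   1.97 -0.75  0.35 -1.  ] v 0.002 pos [531.9 -96.6  68.7] f tool [ 1.23  0.04 -6.74] gap 14.4
 TCP out 49.93 lat 1.93 z ax [-0.9681  0.2504 -0.0069]
 to target turn,shift: [-0.05 -0.39 -0.15] [ 0.67 -0.54 -0.07]
green n 129 rows 275 284
```

```bash
python3 -m creep '[[[0,-0.2,0,0.0007,-0.0005,0.003,255],[0,-0.4,0,0.0007,-0.0005,0.005,255],[0,-0.6,-0.1,0.0007,-0.0005,0.006,255],[0,-0.6,-0.1,0.0007,-0.0005,0.007,255],[0,-0.6,-0.1,0.0007,-0.0005,0.008,255],[0,-0.6,-0.1,0.0007,-0.0005,0.0085,255],[0,-0.6,-0.1,0.0007,-0.0005,0.009,255],[0,-0.6,-0.1,0.0007,-0.0005,0.009,255]]]'
python3 -c "
from fl import *; show(44,68,1.4); look('o3')"
```

```text
time: 20.25
position: [526.3, -95.0, 68.6]
ee_rot: [2.59, 1.567, -0.805]
ft_force: [6.7, -1.1, -1.9]
finger_gap: 0.166
t 20.25 q7 [-0.08  0.92  0.3   1.98 -0.75  0.34 -1.  ] v 0.002 pos [526.3 -95.   68.6] f tool [ 1.92 -0.63 -6.75] gap 14.6
 TCP out 44.16 lat 1.75 z ax [-0.9681  0.2505 -0.0031]
 to target turn,shift: [-0.06 -0.18 -0.11] [ 0.6  -0.35  0.16]
green n 133 rows 273 283
```

```bash
python3 -m creep '[[[0,-0.2,0,0.0006,-0.0004,0.003,255],[0,-0.4,0,0.0006,-0.0004,0.004,255],[0,-0.4,-0.1,0.0006,-0.0004,0.005,255],[0,-0.4,-0.1,0.0006,-0.0004,0.006,255],[0,-0.4,-0.1,0.0006,-0.0004,0.006,255],[0,-0.4,-0.1,0.0006,-0.0004,0.006,255],[0,-0.4,-0.1,0.0006,-0.0004,0.006,255],[0,-0.4,-0.1,0.0006,-0.0004,0.006,255]]]'
python3 -c "
from fl import *; show(40,68,1.4); look('o4')"
```

```text
time: 21.1
position: [523.6, -94.2, 68.6]
ee_rot: [2.704, 1.568, -0.691]
ft_force: [6.9, -1.7, -2.3]
finger_gap: 0.163
t 21.1 q7 [-0.08  0.92  0.29  1.99 -0.76  0.34 -1.  ] v 0.002 pos [523.6 -94.2  68.6] f tool [ 2.37 -0.12 -7.09] gap 14.4
 TCP out 41.32 lat 1.65 z ax [-0.9681  0.2505 -0.0025]
 to target turn,shift: [-0.06 -0.14 -0.07] [ 0.61 -0.25  1.32]
green n 135 rows 272 282
```

```bash
python3 -m creep '[[[0,-0.2,0,0.0006,-0.0003,0.003,255],[0,-0.3,0,0.0006,-0.0003,0.004,255],[0,-0.3,-0.1,0.0006,-0.0003,0.005,255],[0,-0.3,-0.1,0.0006,-0.0003,0.005,255],[0,-0.3,-0.1,0.0006,-0.0003,0.005,255],[0,-0.3,-0.1,0.0006,-0.0003,0.005,255],[0,-0.3,-0.1,0.0006,-0.0003,0.005,255],[0,-0.3,-0.1,0.0006,-0.0003,0.005,255]]]'
python3 -c "
from fl import *; show(40,68,1.4); look('o5')"
python3 -m creep '[[[0,-0.2,0,0.0006,-0.0003,0.003,255],[0,-0.3,0,0.0006,-0.0003,0.004,255],[0,-0.3,-0.1,0.0006,-0.0003,0.005,255],[0,-0.3,-0.1,0.0006,-0.0003,0.005,255],[0,-0.3,-0.1,0.0006,-0.0003,0.005,255],[0,-0.3,-0.1,0.0006,-0.0003,0.005,255],[0,-0.3,-0.1,0.0006,-0.0003,0.005,255],[0,-0.3,-0.1,0.0006,-0.0003,0.005,255]]]'
python3 -c "
from fl import *; show(40,68,1.4); look('o6')"
```

```text
time: 21.95
position: [521.8, -93.8, 68.6]
ee_rot: [3.01, 1.567, -0.385]
ft_force: [6.6, -2.1, -0.6]
finger_gap: 0.171
t 21.95 q7 [-0.08  0.92  0.29  2.   -0.76  0.33 -0.99] v 0.001 pos [521.8 -93.8  68.6] f tool [ 0.6   0.39 -6.91] gap 15.0
 TCP out 39.49 lat 1.71 z ax [-0.9681  0.2506 -0.0037]
 to target turn,shift: [-0.07 -0.21 -0.03] [ 0.65 -0.32 -0.51]
green n 137 rows 271 281
time: 22.8
position: [520.8, -93.6, 68.9]
ee_rot: [-3.139, 1.564, -0.25]
ft_force: [8.1, -1.4, -1.8]
finger_gap: 0.167
t 22.8 q7 [-0.07  0.91  0.28  2.   -0.76  0.32 -0.99] v 0.002 pos [520.8 -93.6  68.9] f tool [ 1.87 -0.65 -8.17] gap 14.7
 TCP out 38.48 lat 1.78 z ax [-0.968   0.2507 -0.0066]
 to target turn,shift: [-0.07 -0.38  0.  ] [ 0.86 -0.38 -1.51]
green n 139 rows 271 281
```

Force rises with little travel (8.2 N, 1 mm), so the stop is probably near. I press on up to ≈14–15 N.

```bash
python3 -m creep '[[[0,-0.2,0,0.0008,-0.0004,0.003,255],[0,-0.4,0,0.0008,-0.0004,0.004,255],[0,-0.5,0,0.0008,-0.0004,0.005,255],[0,-0.5,0,0.0008,-0.0004,0.006,255],[0,-0.5,0,0.0008,-0.0004,0.0065,255],[0,-0.5,0,0.0008,-0.0004,0.007,255],[0,-0.5,0,0.0008,-0.0004,0.007,255],[0,-0.5,0,0.0008,-0.0004,0.007,255]]]'
python3 -c "
from fl import *; show(40,68,1.4); look('o7')"
```

```text
time: 23.65
position: [520.6, -93.7, 69.3]
ee_rot: [2.971, 1.559, -0.424]
ft_force: [11.6, -2.1, -2.3]
finger_gap: 0.165
t 23.65 q7 [-0.07  0.91  0.28  2.01 -0.76  0.31 -0.99] v 0.002 pos [520.6 -93.7  69.3] f tool [  2.43  -0.88 -11.78] gap 14.5
 TCP out 38.26 lat 1.93 z ax [-0.9679  0.2509 -0.0116]
 to target turn,shift: [-0.09 -0.66 -0.11] [ 1.36 -0.53 -1.72]
green n 139 rows 271 281
```

View pics/o7.png

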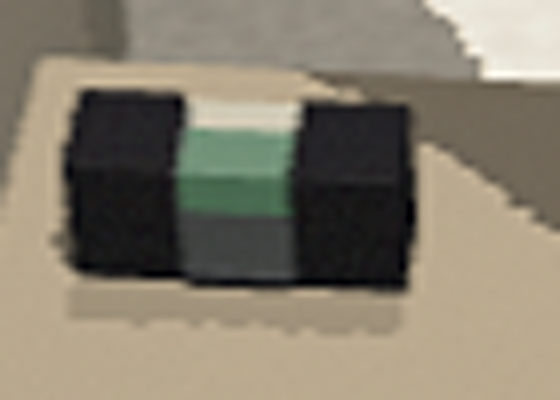

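```bash
python3 -m creep '[[[0,-0.2,0,0.0008,-0.0004,0.004,255],[0,-0.5,0,0.0013,-0.0005,0.006,255],[0,-0.7,0,0.0013,-0.0005,0.007,255],[0,-0.7,0,0.0013,-0.0005,0.008,255],[0,-0.7,0,0.0013,-0.0005,0.0087,255],[0,-0.7,0,0.0013,-0.0005,0.0087,255],[0,-0.7,0,0.0013,-0.0005,0.0087,255],[0,-0.7,0,0.0013,-0.0005,0.0087,255]]]'
python3 - <<'E'
from fl import *
show(40,68,1.4); look('o8')
im,d=robot.get_image("wrist"); cv2.imwrite("pics/p_w.png",im[:,:,::-1])
# expected shift of the float in pixels for 16 mm
a=np.array(proj("side",[371,-53,100.])); b=np.array(proj("side",[371,-53,116.])); print("16mm ->",(b-a).round(2))
i0=np.load('pics/b_side.npz')['im'].astype(float); i1,_=robot.get_image("side"); np.savez('pics/p_side.npz',im=i1); i1=i1.astype(float)
for nm,i in(("0",i0),("1",i1)):
    g=i[258:295,288:297].mean(1); print(nm); print((g[:,1]-g[:,0]).round(0).tolist())
E
```

```text
time: 24.5
position: [520.4, -93.8, 69.6]
ee_rot: [2.878, 1.554, -0.517]
ft_force: [15.3, -3.5, -2.0]
finger_gap: 0.163
t 24.5 q7 [-0.07  0.91  0.27  2.01 -0.77  0.3  -0.99] v 0.001 pos [520.4 -93.8  69.6] f tool [  2.24  -0.47 -15.61] gap 14.4
 TCP out 38.11 lat 2.06 z ax [-0.9678  0.2512 -0.0165]
 to target turn,shift: [-0.1  -0.95 -0.26] [ 1.62 -0.67 -1.87]
green n 140 rows 271 281
16mm -> [-0.62 -6.39]
0
[-9.0, -9.0, -9.0, -9.0, -8.0, -12.0, -14.0, -14.0, -14.0, -12.0, -5.0, -5.0, -5.0, -5.0, -5.0, -5.0, -5.0, -6.0, -7.0, 3.0, 27.0, 27.0, 27.0, 27.0, 27.0, 28.0, 28.0, 28.0, 29.0, 28.0, 2.0, 0.0, 0.0, -11.0, -12.0, -12.0, -12.0]
1
[-6.0, -7.0, -6.0, -6.0, -6.0, -12.0, -17.0, -17.0, -17.0, -15.0, -6.0, -7.0, -9.0, 20.0, 33.0, 33.0, 32.0, 32.0, 32.0, 33.0, 33.0, 34.0, 34.0, 25.0, 2.0, 3.0, 3.0, 3.0, 3.0, 3.0, 2.0, 1.0, 0.0, -14.0, -15.0, -15.0, -14.0]
```

View pics/p_w.png

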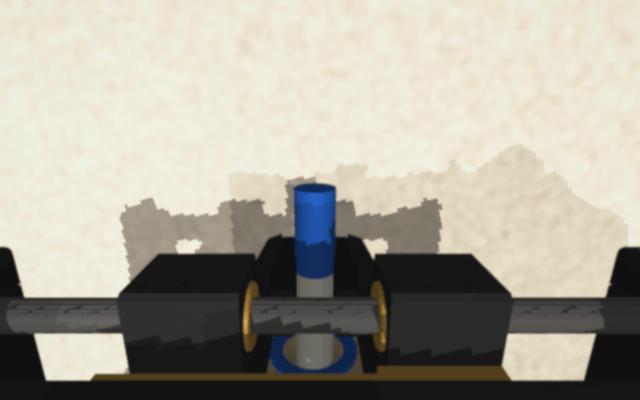

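The press reached 15.6 N against the stop with no slip (band edge still at v≈277). The float's edges moved up by 6.4 px, against 6.39 px expected for 16 mm, so it is fully up. Depth ≈125 mm. I relax the push and then open.

```bash
python3 -m creep '[[[0,0,0,0,0,0.001,255],[0,0,0,0,0,0.0005,255],[0,0,0,0,0,0.0005,255],[0,0,0,0,0,0.0005,120],[0,0,0,0,0,0.0005,120],[0,0,0,0,0,0.0005,120],[0,0,0,0,0,0.0005,120],[0,0,0,0,0,0.0005,120]]]'
python3 - <<'E'
from fl import *
show(40,68,1.4); look('q1')
im,d=robot.get_image("wrist"); cv2.imwrite("pics/q_w.png",im[:,:,::-1])
E
```

```text
time: 25.45
position: [519.4, -93.6, 69.5]
ee_rot: [2.863, 1.555, -0.532]
ft_force: [0.3, 0.8, -0.2]
finger_gap: 0.526
t 25.45 q7 [-0.07  0.91  0.27  2.02 -0.77  0.3  -0.99] v 0.005 pos [519.4 -93.6  69.5] f tool [ 0.15 -0.88 -0.03] gap 46.3
 TCP out 37.05 lat 2.09 z ax [-0.9678  0.2512 -0.0155]
 to target turn,shift: [-0.11 -0.89 -0.25] [ 1.51 -0.7  -2.93]
green n 139 rows 271 281
```

View pics/q_w.png

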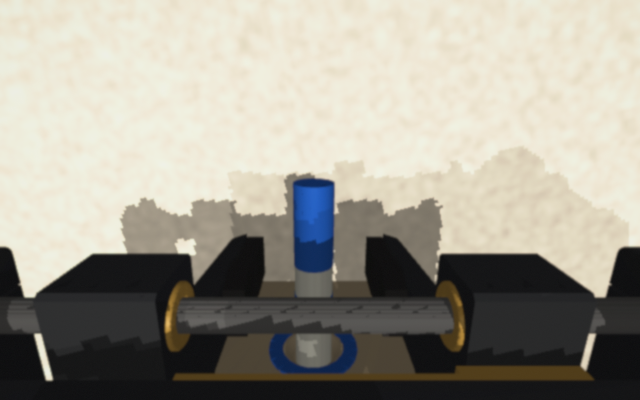

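Released, with no forces on the tool and the rod staying put. I lift straight up and clear.

```bash
python3 -m creep '[[[0,0,0,-0.015,0,0,120],[0,0,0,-0.035,0,0,120],[0,0,0,-0.06,0,0,120],[0,0,0,-0.09,0,-0.01,120],[0,0,0,-0.12,0,-0.03,120],[0,0,0,-0.14,0,-0.05,120],[0,0,0,-0.15,0,-0.06,120],[0,0,0,-0.15,0,-0.06,120]]]'
python3 - <<'E'
from fl import *
show(); look('r1')
im,d=robot.get_image("side"); cv2.imwrite("pics/r.png",im[:,:,::-1]); i1=im.astype(float)
g=i1[258:295,288:297].mean(1); print((g[:,1]-g[:,0]).round(0).tolist())
im,d=robot.get_image("wrist"); cv2.imwrite("pics/r_w.png",im[:,:,::-1])
print(robot.recognise("spent_mid","side")[:2])
E
```

```text
time: 26.35
position: [577.5, -108.0, 221.9]
ee_rot: [2.918, 1.55, -0.477]
ft_force: [-0.6, -0.5, 0.0]
finger_gap: 0.528
t 26.35 q7 [-0.22  0.76  0.58  1.77 -0.57  0.77 -1.18] v 0.083 pos [ 577.5 -108.   221.9] f tool [-0.03  0.59  0.42] gap 46.5
 TCP out 96.91 lat 1.53 z ax [-0.9679  0.2505 -0.0204]
green n 138 rows 271 281
[-6.0, -6.0, -6.0, -6.0, -5.0, -12.0, -16.0, -16.0, -16.0, -14.0, -6.0, -6.0, -8.0, 19.0, 31.0, 30.0, 30.0, 30.0, 30.0, 31.0, 31.0, 31.0, 32.0, 24.0, 2.0, 2.0, 2.0, 3.0, 3.0, 3.0, 2.0, 1.0, 1.0, -13.0, -14.0, -14.0, -13.0]
[{'location': [499.3, 387.5, 58.0], 'conf': 0.84}]
```

View pics/r.png

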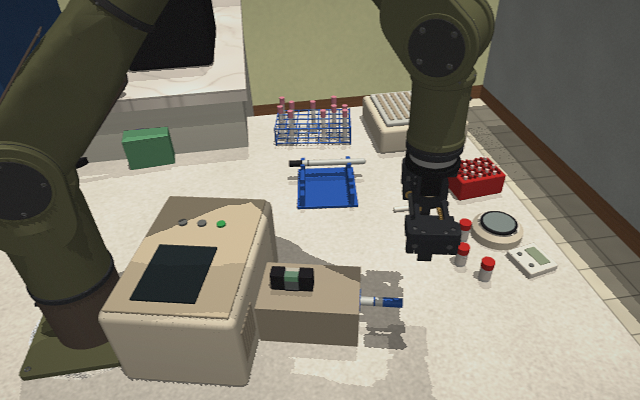

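View pics/r1.png

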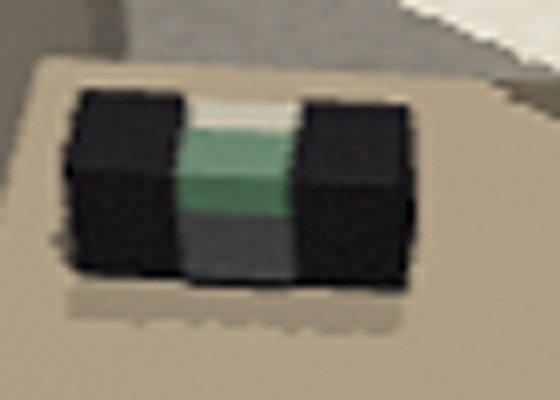

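The side view shows the cartridge in the port with its band outside (363–402, 300), the float up and unchanged, the spent rod in its lane (327,162), and the vials and pen untouched. The gripper is clear. I let the arm settle and hand in.

```bash
python3 -m creep '[[[0,0,0,0,0,0,120],[0,0,0,0,0,0,120],[0,0,0,0,0,0,120],[0,0,0,0,0,0,120],[0,0,0,0,0,0,120],[0,0,0,0,0,0,120],[0,0,0,0,0,0,120],[0,0,0,0,0,0,120]]]'
python3 -c "
from st import *; show(); print(robot.sign_off())"
```

```text
time: 27.35
position: [574.1, -106.9, 219.4]
ee_rot: [2.838, 1.557, -0.558]
ft_force: [-0.7, 0.5, 0.9]
finger_gap: 0.531
t 27.35 q7 [-0.22  0.76  0.58  1.77 -0.57  0.77 -1.18] v 0.001 pos [ 574.1 -106.9  219.4] f tool [-0.92 -0.35  0.76] gap 46.7
 TCP out 93.41 lat 1.38 z ax [-0.9678  0.2516 -0.0131]
the job is handed in; nothing more can be done
None
```

The fresh cartridge is fully home in the analyser, and I handed the job in at about 27 s. I pushed it nose first about 66 mm in, let go, and took it again 65 mm further back. I then felt for the stop and pressed with 15.6 N.

**Seating:** the drag from the piston was about 6.9 N, and the stop came at about 125 mm deep. The cartridge did not slip in the grip. The highest push I read was 15.6 N, but force is only reported at the end of each 0.8 s move.

**Last checks:**
- **Float:** it rose 6.4 pixels, where full travel should show as 6.39, and it stayed there after I let go.
- **Cartridge:** it stayed in place when released.
- **Bench:** the spent cartridge was found where it started, to within a few millimetres. The vials and pen looked untouched in the side picture.
- **Gripper:** it ended about 22 cm up, touching nothing.

**What disagreed:**
- **First descent:** it drifted about 10 mm because the arm was still settling. I corrected this before closing the jaws.
- **Sideways position of the mouth:** my estimates differed by up to 2 mm between cameras. The cartridge entered without resistance.
- **Rear sag after the first release:** it was slightly more than expected, so I lifted 1.5 mm extra.

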